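# Open the bench fume filter: keyhole cover off, tray out by hook

## Task

Open the fume filter unit for a filter change: lift its blue cover up off its two keyhole screws, pull it off without forcing it, and lay it flat on the white mat with its handle up. Then take the red-handled hook from its rest, draw the filter tray out by its finger hole at least 8 cm, and put the hook back in its rest. The tray is contaminated, so keep the gripper itself off the unit and the tray; do not drop the cover or the hook, and leave everything else on the bench where it is.

Things in the scene. Friction and masses are not known exactly. Their poses are not given: they have to be found in the camera images.
- unit: white low fume filter unit, fixed, 400 x 340 x 178 mm; origin: at the foot of its front, in the middle. x points from its front to its back, z up. The front rises vertically at x = 0 to height 45, then slopes back at 40 degrees from horizontal for 205 mm, to x = 157, height 177, where the flat top begins. Opening for the tray: y +-88, 15 to 115 mm up the slope.
- hood_rim (a point): centre of the rim of the unit's clear intake hood (round, 116 mm across, facing the unit's front), which overhangs the top of the slope at x = 135, height 300 in the unit's frame; a 75 mm duct carries it from the unit's top. Axes are the unit's.
- cover_seat (a point): point fixed to the unit where the middle of the cover's handle is while the cover hangs: 92 mm up the slope, y 0, 40 mm out from the face. Axes are the unit's.
- screw_left (a point): top of the head of the shoulder screw at the unit's y = +75, 160 mm up the slope: 6 mm shank, 12 mm head 4 mm thick, 6.5 mm clear between face and head; axes are the unit's
- screw_right (a point): the same for the screw at y = -75
- cover_grip (a point): middle of the black handle bar of the loose blue cover (0.3 to 0.65 kg). Axes: x up the slope while it hangs, y along the bar, z out of its face. Bar: 116 mm (y) x 16 mm (x) x 12 mm (z), 30 mm clear above the plate, on two 10 mm legs at y = +-50. Plate: 200 mm (y) x 174 mm (x from -88 to +86) x 4 mm, its underside 40 mm below this point.
- keyholes (a point): midway between the centres of the wide ends of the cover's two keyholes (at y = +-75), 48 mm up from the handle; axes as cover_grip. Each is a 20 mm wide hole with an 8 mm slot running up from it. While it hangs the screws are in the slots, 20 mm above the wide ends. Slid 20 mm (+-3) up the slope, the screw heads stand in the wide ends and the cover comes off straight out of the face.
- tray (a joint): how far the filter tray is drawn out, m: starts at 0 to 0.006, stop at 0.13; it slides towards the unit's -x, level, against about 3 N of friction, and stays where it is left
- tray_hole (a point): middle of the yellow-rimmed finger hole in the tray's front plate, on its outer surface; moves with the tray. The plate is 4 mm thick, slopes at 40 degrees, lies 12 mm behind the unit's face and is hidden till the cover is off. Hole: 40 mm wide (y), 32 mm up the slope (25 mm seen from above); the tray's floor is 35 mm below this point. Axes are the unit's.
- hook_grip (a point): centre of the hook's red handle (120 long x 20 wide x 22 mm high). Hook frame: x along the handle to the hook end, z up. An 8 mm steel rod runs on from the handle's end to x = 135 and there turns down, ending 59 mm below the handle's centre. 0.16 kg, loose.
- hook_tip (a point): lower end of the hook's down-turned end, at (135, 0, -59) mm from the handle's centre; axes are the hook's
- rest_seat (a point): on the fixed aluminium rest for the hook: where the handle's centre belongs, 81 mm over the bench; x the way the hook end points, z up. Two 6 mm thick notched uprights at x = +-46 mm carry the handle: notches 26 mm wide, flared at the top, their floor 11 mm below this point and their tips 18 mm above it. Foot 150 x 70 x 6 mm.
- mat_top (a point): middle of the top of the fixed white mat, 260 (x) x 360 (y) x 2 mm, axes as its sides
- dish_mid (a point): bystander: closed petri dish standing on the mat, 94 mm across, 18 mm high; this point is its centre
- tub_mid (a point): bystander: small white specimen tub with orange lid standing on the mat, 52 mm across, 48 mm high; centre
- reagent_mid (a point): bystander: amber bottle beside the unit, 60 mm across, 125 mm high; centre
- jar_mid (a point): bystander: glass jar with green lid in front of the unit at one side, 72 mm across, 100 mm high; centre
- beaker_mid (a point): bystander: glass cup beside the hook's rest, 68 mm across, 88 mm high; centre
- calliper_mid (a point): bystander: digital calliper lying on the bench in front of the robot, 190 x 65 mm, 15 mm high; x along its beam
- clamp_mid (a point): bystander: haemostat lying on the unit's flat top, 165 x 85 mm, 8 mm high; x along it
Not all that is in view belongs to the job. There is more than one size of the part that bears hook_grip; the job needs the middle-sized.

How it is judged:
By the outcome, as a careful person would: the job done as asked, in the order asked, and still so for the second after the job is handed in, with the robot touching nothing.
It also fails if it takes over 66 s, if anything falls off the work surface, if the arm or the gripper's body presses on something with over 40 N, if the wrist force passes 120 N, or if a joint passes its speed limit or range.

## Robot

A 6-joint arm with a two-finger parallel gripper is mounted at the origin on the work surface. World frame = base frame: x ahead of the robot, y to its left, z up, the work surface at z = 0. Lengths are in m, angles in rad, forces in N, time in s.
With the tool pointing down it reaches from about 0.35 to 0.85 m from the base axis. Payload 8.1 kg.
Tool frame: the origin (TCP) lies at the very end of the fingers, on their centre line; the grasp point (between the pads) lies 19 mm behind it; z points along the fingers, y is the direction in which the jaws open and shut (so a half turn about z gives the same grasp; the last joint's range is limited). The gripper opens to 93 mm and grips with 3 to 60 N. Pads are 15 mm wide; open, the fingers measure 128 mm over their backs; the gripper's body (75 mm by 188 mm) begins 65 mm behind the grasp point.
Start: joints at [1.053, 0.13, 1.488, -0, 1.523, -0.085], TCP at [0.252, 0.545, 0.219] pointing down, gripper open.
Joint ranges: [-2.96, 2.96], [-0.89, 2.26], [0.02, 2.5], [-1.34, 4.48], [0, 2.73], [-2.66, 2.66]. Speed limits (rad/s): [2.39, 2.39, 2.79, 3.14, 3.14, 3.14].

## Interface

Orientations are given as a rotation vector (axis times angle).
In Python, from plant import * gives the robot as it stands.
- The arm moves only by the tool apply_moves, never from a script. Its argument "commands" is one flat list of numbers, 7 for each row, row after row: the shift along the world's x, y, z in cm, then the turn, a rotation vector about the world's x, y, z in rad, then the finger opening in cm, from 0 to 9.3. A call has 1 to 8 rows; each row shifts and turns the pose as measured when the row begins; what a row does not reach is not made up. A row lasts 1/8 s, in which the tool goes at most 62.5 mm and 10.7 degrees, less where a joint would pass 70% of its speed; a pose out of reach is approached as far as the arm can. A call with a gripper value outside its range is refused whole. The fingers move at their own pace and stop on an object; "squeeze" is the grip in N (left out, the last holds). Time passes only in rows, so rows that do not move let the fingers close. It gives the time, the measured TCP pose, the force and the opening at its end, in the units of the state.
- read_state(): the state, without advancing time (a new reading comes with each control period).
- read_camera(name): name is "scene" or "top"; returns (picture, depth): 420x560x3 uint8, blue, green, red; 420x560 float32, m along the optical axis (not along the pixel's ray), 0 where there is no reading.
- camera_model(name): a dict with "intrinsics" (3x3 intrinsics, pixels), "R" (3x3) and "t" (3): a world point X has camera coordinates R X + t. Camera axes: x right, y down, z forward; pixel columns grow to the right and rows downward; lengths in m; the calibration is good to about 2 mm. A picture is of the moment at which its call begins. camera_model takes no time and is no camera call.
- close_job(): hands the job in, once; it reports no verdict.
Trained networks look in the newest picture that a camera, given by its name, has taken for a name from the list of things; names that differ only in an ending like _2 or _b are one class to them, and where a whole thing is asked for, a point or a joint stands for the part that bears it (a point fixed in the world has none). Each returns a list of dicts, best first, with "conf" (0 to 1); they miss things now and then, are a little off and sometimes report something else, mostly with a low value. They report only what shows in the picture. A call takes as long as a camera call. They do not tell look-alikes from the thing itself.
- find_in(query, camera): "point" ([x, y, z] in m, in the coordinates of the camera as it stood for that picture, good to about 4 mm: the middle of the surface that is visible of it).
- cut_out(query, camera): "mask" (420x560 bool, what is visible of it).
- spot_point(query, camera): "point" ([x, y, z] in m, in the coordinates of the camera as it stood for that picture, good to about 4 mm: a listed point, or the origin of a listed thing).
The state is a dict: "t": time; "q": joint angles; "dq": joint speeds; "joint_torque": joint torques, N m; "tool_pos": TCP position; "orientation": TCP orientation; "force": force on the tool from outside, world axes, zero at the start; "wrist_torque": the same for the moment, N m; "opening": finger opening in m.
Only numpy, scipy, OpenCV 4.12 (cv2) and the standard library are available. Lean on these libraries where they do the work, as an engineer would, in place of code of your own. Each camera call takes 0.05 s, during which the arm holds its last target. There are 200 camera calls.

## Working session

There is one attempt and no reset: what is moved stays moved. The work goes in short steps, Python scripts to look and compute and a tool call to move; the robot and the scene stay as the last step left them, time stands still between calls to the robot, and variables do not carry over. Pictures are saved under pics/ and viewed, about 8 in all and at most 12, crops included, and the job is handed in when it is done.

Besides the shell and the picture viewer there is one more tool, called after "Call:" as name(argument=value, ...) on one line, values as JSON. apply_moves: Moves the arm, as the interface text tells. Its arguments: {"type":"object","properties":{"commands":{"type":"array"},"squeeze":{"type":"number"}},"required":["commands"]}

```bash
mkdir -p pics; ls; cat > h.py <<'E'
from plant import *
import numpy as np, cv2
from scipy.spatial.transform import Rotation as Rn
def w(cam,p):
    m=camera_model(cam); return np.array(m["R"]).T@(np.array(p)-np.array(m["t"]))
def proj(cam,X):
    m=camera_model(cam); c=np.array(m["R"])@np.array(X)+np.array(m["t"]); u=np.array(m["intrinsics"])@c; return u[:2]/u[2]
def cloud(cam,d):
    m=camera_model(cam);K=np.array(m["intrinsics"]);v,u=np.mgrid[:420,:560]
    P=np.stack([(u-K[0,2])/K[0,0]*d,(v-K[1,2])/K[1,1]*d,d],-1)
    return (P-np.array(m["t"]))@np.array(m["R"])
E
python3 - <<'E'
from h import *
np.set_printoptions(precision=4,suppress=True)
s=read_state();print(s)
ims=[]
for c in("scene","top"):
    im,d=read_camera(c);cv2.imwrite(f"pics/{c}0.png",im);np.save(f"pics/{c}0.npy",d);np.save(f"pics/{c}0im.npy",im)
    m=camera_model(c);print(c,-np.array(m["R"]).T@m["t"],np.array(m["intrinsics"]).tolist(),np.array(m["R"])[2])
    for q in "unit hood_rim cover_seat screw_left screw_right cover_grip keyholes hook_grip hook_tip rest_seat mat_top dish_mid tub_mid reagent_mid jar_mid beaker_mid calliper_mid clamp_mid".split():
        r=spot_point(q,c)
        print(q,[(np.round(w(c,x["point"]),4).tolist(),round(x["conf"],2),proj(c,w(c,x["point"])).round().tolist()) for x in r[:4]])
E
```

```text
pics
{'t': 0.0, 'q': array([ 1.0526,  0.1311,  1.4893, -0.    ,  1.523 , -0.0854]), 'dq': array([ 0.002 , -0.0003, -0.0005,  0.0017, -0.0004,  0.0008]), 'joint_torque': array([ -0.0007, -55.9816, -49.1774,   0.0769,   0.0349,  -0.0001]), 'tool_pos': array([0.2514, 0.5442, 0.2176]), 'orientation': array([-0.6745, -3.0678,  0.0027]), 'force': array([-1.6187,  0.0682, -0.0914]), 'wrist_torque': array([-0.0283,  0.0419, -0.0558]), 'opening': 0.0934377954088393}
scene [ 1.2155 -0.1942  1.2607] [[439.23377223566104, 0.0, 282.0316239680604], [0.0, 439.23377223566104, 209.9045239320199], [0.0, 0.0, 1.0]] [-0.5375  0.1085 -0.8363]
unit [([0.5788, 0.148, -0.0012], 0.76, [345.0, 246.0])]
hood_rim [([0.623, 0.2759, 0.2996], 0.61, [411.0, 199.0])]
cover_seat [([0.614, 0.2456, 0.1387], 0.17, [386.0, 229.0])]
screw_left [([0.5492, 0.2852, 0.1586], 0.63, [394.0, 205.0])]
screw_right [([0.6843, 0.2311, 0.1585], 0.71, [391.0, 247.0])]
cover_grip [([0.595, 0.1918, 0.1334], 0.79, [367.0, 227.0])]
keyholes [([0.6158, 0.2427, 0.1375], 0.82, [386.0, 229.0]), ([0.6272, 0.2733, 0.2982], 0.21, [410.0, 201.0])
[... 2243 characters left out ...]
, [332.0, 168.0])]
dish_mid [([0.5986, -0.1269, 0.013], 0.85, [297.0, 192.0])]
tub_mid [([0.6095, -0.3999, 0.0283], 0.51, [383.0, 188.0]), ([0.5793, 0.1513, 0.0021], 0.35, [211.0, 198.0])]
reagent_mid [([0.3804, 0.3053, 0.0623], 0.57, [157.0, 259.0])]
jar_mid [([0.7253, 0.0474, 0.0494], 0.79, [243.0, 150.0]), ([0.5942, 0.1848, 0.1323], 0.42, [195.0, 186.0]), ([0.4624, -0.4062, 0.0388], 0.25, [387.0, 234.0])]
beaker_mid [([0.4644, -0.4083, 0.0404], 0.64, [388.0, 233.0])]
calliper_mid [([0.4247, -0.0302, 0.0055], 0.81, [267.0, 246.0]), ([0.5987, -0.1266, 0.0114], 0.63, [297.0, 192.0]), ([0.3798, 0.3084, 0.0626], 0.53, [156.0, 259.0])]
clamp_mid [([0.5901, 0.4596, 0.1831], 0.88, [97.0, 184.0])]
```

```bash
python3 - <<'E'
import cv2
for c in("scene","top"):
    cv2.imwrite(f"pics/{c}0b.png",cv2.resize(cv2.imread(f"pics/{c}0.png"),(784,588),interpolation=cv2.INTER_CUBIC))
E
```

```text
(no output)
```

View pics/scene0b.png

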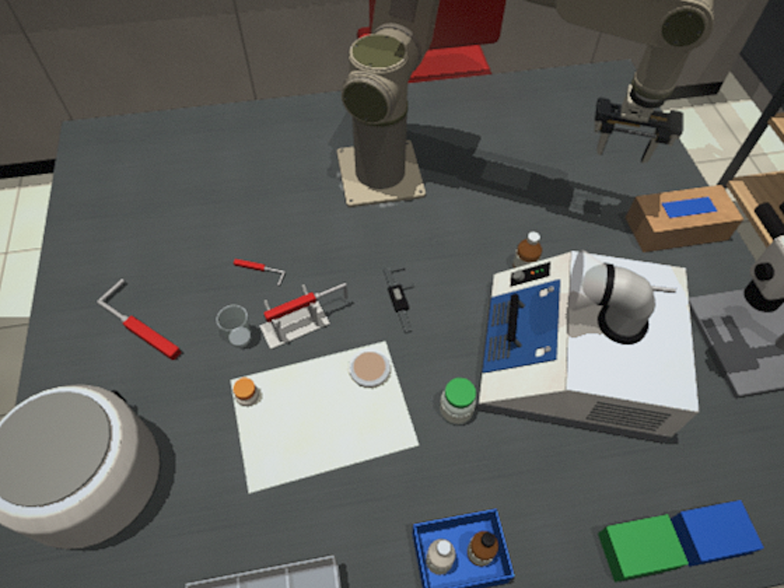

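View pics/top0b.png

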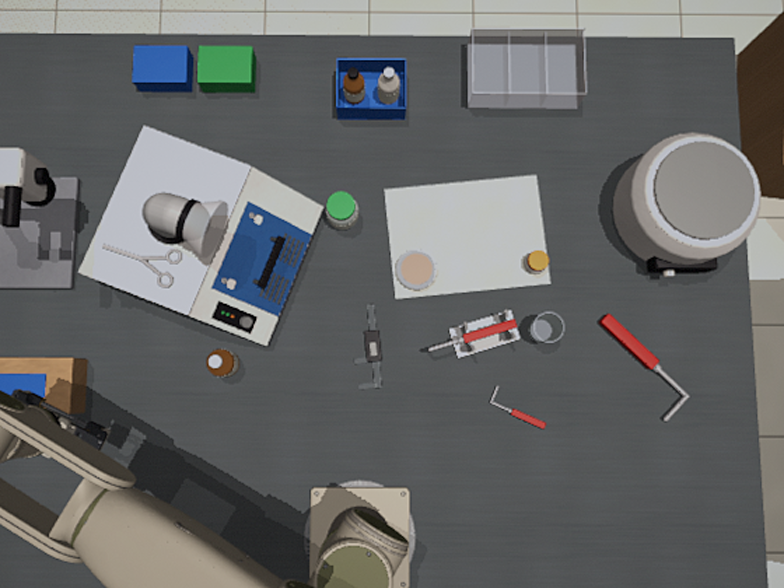

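The scene view shows the cover on the unit (bar at about (512,318)), the middle hook in the rest (290,305), the mat with dish and tub, and decoy hooks at (150,335) and (258,265). The top view agrees. Next I refine yaws and positions from depth.

```bash
cat >> h.py <<'E'
def msk(q,c,near=None):
    best=None
    for r in cut_out(q,c):
        if near is None: return r["mask"]
        v,u=np.nonzero(r["mask"]); dd=np.hypot(u.mean()-near[0],v.mean()-near[1])
        if best is None or dd<best[0]: best=(dd,r["mask"])
    return None if best is None else best[1]
def ang(v): return np.degrees(np.arctan2(v[1],v[0]))
E
python3 - <<'E'
from h import *
np.set_printoptions(precision=4,suppress=True)
for c,hk in(("scene",(207,219)),("top",(348,236))):
    im,d=read_camera(c); P=cloud(c,d)
    m=msk("cover_grip",c,{"scene":(370,235),"top":(190,186)}[c])
    b=im.astype(int); blue=(b[...,0]>b[...,2]+50)&(b[...,0]>80)
    U=np.array([.58,.148,0])
    pts=P[blue&(np.linalg.norm(P-[.60,.22,.12],axis=-1)<.16)&(d>0)]
    for _ in range(4):
        cen=pts.mean(0);n=np.linalg.svd(pts-cen,full_matrices=False)[2][2];n*=np.sign(n[2]);e=(pts-cen)@n;pts=pts[abs(e)<max(.003,1.5*e.std())]
    print(c,"cover plane n",n,"tilt",np.degrees(np.arccos(n[2])),"xhead",ang(-n),"cen",cen,len(pts), "mask",None if m is None else m.sum())
    # bar: points 25..50mm above plate near
    h=(P-cen)@n
    k=(h>.022)&(h<.055)&(np.linalg.norm(P-cen,axis=-1)<.12)&(d>0)&(b.max(-1)<70)
    bp=P[k]; 
    if len(bp)>10:
        cc=bp.mean(0);v=np.linalg.svd(bp-cc,full_matrices=False)[2][0];print(" bar",cc,v,"xhead mod180",(ang(v)+90)%180,len(bp),"h",np.median(h[k]),"extent mid",cc+v*(((bp-cc)@v).max()+((bp-cc)@v).min())/2)
    # front-top edge of unit: white top plane z
    # mat
    m=msk("mat_top",c)
    q=P[m&(d>0)&(abs(P[...,2])<.012)]
    if len(q)<9: print('mat',m.sum())
    r=cv2.minAreaRect((q[:,:2]*1000).astype(np.float32));print(" mat",r,"z",np.median(q[:,2]))
    # hook handle red
    red=(b[...,2]>b[...,1]+60)&(b[...,2]>b[...,0]+60)&(np.linalg.norm(P[...,:2]-[.452,-.281],axis=-1)<.09)&(P[...,2]>.05)
    q=P[red&(d>0)];r=cv2.minAreaRect((q[:,:2]*1000).astype(np.float32));cc=q.mean(0);v=np.linalg.svd(q-cc,full_matrices=False)[2][0];print(" hook",r,"mean",cc,"zmax",np.percentile(q[:,2],[50,90]),"dir",v,ang(v))
    near=(np.linalg.norm(P[...,:2]-[.43,-.2],axis=-1)<.12)&(P[...,2]>.065)&(P[...,2]<.1)&~red&(P[...,1]>-.215)&(P[...,1]<-.13)&(P[...,0]<.47)
    q=P[near];print(" rod",len(q),q.mean(0) if len(q) else "",ang(q.mean(0)-cc) if len(q) else "", q.max(0) if len(q) else "")
    for o in("dish_mid","tub_mid","jar_mid"):
        m=msk(o,c)
        if m is not None:
            q=P[m&(d>0)];print(" ",o,cv2.minEnclosingCircle((q[:,:2]*1000).astype(np.float32)),np.median(q,0))
s=read_state();R=Rn.from_rotvec(s["orientation"]).as_matrix();print(R, ang(R[:,1]))
E
```

```text
scene cover plane n [-0.2309 -0.6001  0.7659] tilt 40.01605228453228 xhead 68.95052958619084 cen [0.6133 0.2175 0.1145] 1701 mask 2660
 bar [0.5977 0.1879 0.1392] [ 0.9365 -0.3504 -0.0118] xhead mod180 69.48947502585364 200 h 0.04128545826149724 extent mid [0.5928 0.1898 0.1393]
 mat ((674.5252075195312, -241.841796875), (270.28814697265625, 364.521240234375), 5.794315814971924) z 0.00249146406863238
 hook ((451.2890625, -280.3365478515625), (25.299543380737305, 117.6004638671875), 15.521893501281738) mean [ 0.4533 -0.281   0.0909] zmax [0.092  0.0955] dir [ 0.2891 -0.9573 -0.0062] -73.19387938744528
 rod 61 [ 0.4209 -0.1802  0.084 ] 107.81662800277512 [ 0.4359 -0.1479  0.0905]
  dish_mid ((596.315673828125, -124.98159790039062), 47.8163948059082) [ 0.5986 -0.1238  0.0209]
  tub_mid ((616.2496337890625, -396.2619323730469), 24.51424789428711) [ 0.6235 -0.3945  0.0484]
  jar_mid ((708.25, 43.3875617980957), 55.510704040527344) [0.7406 0.0394 0.0954]
top cover plane n [-0.2285 -0.603   0.7644] tilt 40.14933449830281 xhead 69.24890715064053 cen [0.6027 0.2184 0.1107] 1647 mask 3322
 bar
[... 244 characters left out ...]
 0.0009818956429492323
 hook ((450.62066650390625, -279.9241943359375), (19.630077362060547, 116.22579956054688), 16.84718894958496) mean [ 0.4503 -0.2797  0.0903] zmax [0.0902 0.0952] dir [-0.2968  0.9548 -0.0148] 107.26933749112555
 rod 61 [ 0.4197 -0.1818  0.0828] 107.36248272149922 [ 0.436  -0.1488  0.0917]
  dish_mid ((599.7346801757812, -122.50297546386719), 50.22783279418945) [ 0.5968 -0.1248  0.019 ]
  tub_mid ((450.83331298828125, -281.0635681152344), 79.70477294921875) [ 0.4441 -0.2759  0.0064]
  jar_mid ((737.382568359375, 49.639007568359375), 49.77033233642578) [0.7151 0.0442 0.0956]
[[-0.9078  0.4194 -0.    ]
 [ 0.4194  0.9078 -0.    ]
 [ 0.     -0.     -1.    ]] 65.202290858412
```

Call:
apply_moves(commands=[0,0,4,0,0,0,9.3,1.6,-4.9,2.5,0,0,0,9.3,1.6,-5,1.5,0,0,0,9.3,1.6,-5,0,0,0,0,9.3,1.6,-5,0,0,0,0,9.3,1.8,-5,0,0,0,0.03,9.3,2.2,-5,0,0,0,0.03,9.3,2.2,-5,0,0,0,0,9.3], squeeze=40)

```text
t: 3.5
tool_pos: [0.3783, 0.1876, 0.3006]
orientation: [0.567, 3.086, 0.001]
force: [1.6, 0.9, -0.1]
opening: 0.0931
```

```bash
cat >> h.py <<'E'
H=np.radians(69.1); ux=np.array([np.cos(H),np.sin(H),0]); uy=np.array([-np.sin(H),np.cos(H),0]); uz=np.array([0,0,1.])
a=np.radians(40); sl=ux*np.cos(a)+uz*np.sin(a); nn=-ux*np.sin(a)+uz*np.cos(a)
C=np.array([.594,.190,.1345])
def Rtool(z,y):
    z=z/np.linalg.norm(z); y=y-z*(y@z); y/=np.linalg.norm(y); return np.stack([np.cross(y,z),y,z],1)
def go(p,R):
    s=read_state(); R0=Rn.from_rotvec(s["orientation"]).as_matrix()
    rv=Rn.from_matrix(R@R0.T).as_rotvec(); dp=(np.array(p)-s["tool_pos"])*100
    print("t",round(s["t"],2),"pos",s["tool_pos"].round(4),"q",s["q"].round(2),"F",s["force"].round(1),"open",round(s["opening"],4))
    print("d cm",dp.round(2),"rot",rv.round(3),"rows>=",max(np.linalg.norm(dp)/6.2,np.linalg.norm(rv)/.18).round(1))
E
python3 - <<'E'
from h import *
go(C+.08*nn-.019*nn,Rtool(-nn,sl))
E
```

```text
t 3.5 pos [0.3783 0.1876 0.3006] q [ 0.34 -0.39  1.81 -0.    1.71 -0.87] F [ 1.6  0.9 -0.1] open 0.0931
d cm [ 20.17  -3.43 -11.94] rot [ 0.653 -0.245  0.   ] rows>= 3.9
```

Call:
apply_moves(commands=[2,-5,0,0.12,-0.05,0,9.3,4,-3,-1,0.14,-0.05,0,9.3,5,0,-3,0.14,-0.05,0,9.3,4,2,-3,0.14,-0.05,0,9.3,4,2,-3,0.113,-0.045,0,9.3])

```text
t: 4.12
tool_pos: [0.5752, 0.1464, 0.207]
orientation: [0.521, 2.771, 1.012]
force: [0.4, 0.7, 0.4]
opening: 0.0932
```

```bash
python3 - <<'E'
from h import *
go(C+.06*nn-.019*nn,Rtool(-nn,sl))
E
```

```text
t 4.12 pos [0.5752 0.1464 0.207 ] q [-0.27 -0.11  1.92  0.73  1.31 -1.66] F [0.4 0.7 0.4] open 0.0932
d cm [ 0.94  1.9  -4.11] rot [0.001 0.018 0.013] rows>= 0.7
```

Call:
apply_moves(commands=[0.9,1.9,-4.1,0,0.018,0.013,6,0.7,1.8,-2.3,0,0,0,6,0.7,1.8,-2.3,0,0,0,6,0,0,0,0,0,0,6])

```text
t: 4.62
tool_pos: [0.5977, 0.2008, 0.1115]
orientation: [0.528, 2.798, 1.017]
force: [-1.0, -0.5, 1.2]
opening: 0.0611
```

```bash
python3 - <<'E'
from h import *
go(C-.019*nn,Rtool(-nn,sl))
for c,b in(("scene",(330,170)),("top",(140,130))):
    im,d=read_camera(c); x,y=b; cr=im[y:y+100,x:x+100]
    cv2.imwrite(f"pics/g_{c}.png",cr)
    if c=="scene": A=cr
cv2.imwrite("pics/g1.png",cv2.resize(np.hstack([A,cr]),(800,400),interpolation=cv2.INTER_CUBIC))
E
```

```text
t 4.62 pos [0.5977 0.2008 0.1115] q [-0.15  0.09  1.91  0.77  1.12 -1.69] F [-1.  -0.5  1.2] open 0.0611
d cm [0.07 0.06 0.85] rot [-0.001 -0.008  0.005] rows>= 0.1
```

View pics/g1.png

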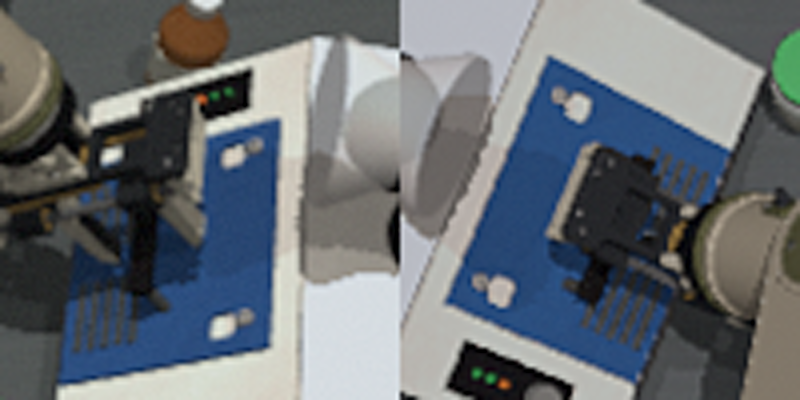

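The fingers straddle the bar (left crop ~(145,230), right crop ~(600,270)). The TCP sits 8 mm low, so I correct that and close.

Call:
apply_moves(commands=[0.1,0.1,0.8,0,-0.008,0,6,0,0,0,0,0,0,6])

```text
t: 4.97
tool_pos: [0.6022, 0.1995, 0.1261]
orientation: [0.519, 2.782, 1.015]
force: [0.8, -0.5, -0.7]
opening: 0.0598
```

```bash
python3 - <<'E'
from h import *
go(C-.019*nn,Rtool(-nn,sl))
E
```

```text
t 4.97 pos [0.6022 0.1995 0.1261] q [-0.15  0.06  1.91  0.77  1.12 -1.68] F [ 0.8 -0.5 -0.7] open 0.0598
d cm [-0.38  0.19 -0.62] rot [-0.     0.009  0.007] rows>= 0.1
```

Call:
apply_moves(commands=[-0.2,0.2,-0.5,0,0.009,0.007,6])

```text
t: 5.1
tool_pos: [0.6009, 0.201, 0.1225]
orientation: [0.514, 2.791, 1.016]
force: [0.5, -0.5, -0.2]
opening: 0.0602
```

Call:
apply_moves(commands=[0,0,0,0,0,0,6])

```text
t: 5.22
tool_pos: [0.6008, 0.2009, 0.1224]
orientation: [0.514, 2.792, 1.016]
force: [-0.2, -0.1, 0.1]
opening: 0.0598
```

```bash
python3 - <<'E'
from h import *
for i in range(3):
    go(C-.019*nn,Rtool(-nn,sl)); 
    if i<2: read_camera("top")
E
```

```text
t 5.22 pos [0.6008 0.2009 0.1224] q [-0.15  0.07  1.9   0.77  1.13 -1.69] F [-0.2 -0.1  0.1] open 0.0598
d cm [-0.25  0.05 -0.24] rot [0.001 0.002 0.   ] rows>= 0.1
t 5.28 pos [0.601  0.2009 0.1226] q [-0.15  0.07  1.9   0.77  1.13 -1.69] F [0.6 0.2 0.3] open 0.0599
d cm [-0.27  0.05 -0.27] rot [0.    0.003 0.001] rows>= 0.1
t 5.33 pos [0.601  0.2009 0.1226] q [-0.15  0.07  1.9   0.77  1.13 -1.69] F [ 0.6  0.5 -0.8] open 0.0601
d cm [-0.27  0.05 -0.26] rot [0.    0.003 0.001] rows>= 0.1
```

Call:
apply_moves(commands=[-0.3,0.1,-0.2,0,0,0,6,0,0,0,0,0,0,1,0,0,0,0,0,0,1,0,0,0,0,0,0,1,0,0,0,0,0,0,1,0,0,0,0,0,0,1])

```text
t: 6.08
tool_pos: [0.5973, 0.2019, 0.1197]
orientation: [0.515, 2.792, 1.015]
force: [-1.2, -1.4, 0.3]
opening: 0.0158
```

```bash
python3 - <<'E'
from h import *
go(C-.019*nn,Rtool(-nn,sl)); print(nn,sl)
E
```

```text
t 6.08 pos [0.5973 0.2019 0.1197] q [-0.15  0.07  1.91  0.77  1.12 -1.69] F [-1.2 -1.4  0.3] open 0.0158
d cm [ 0.1  -0.05  0.03] rot [0.001 0.002 0.001] rows>= 0.0
[-0.22930677 -0.60049506  0.76604444] [0.27327716 0.71564215 0.64278761]
```

Call:
apply_moves(commands=[0.14,0.36,0.32,0,0,0,1,0.14,0.36,0.32,0,0,0,1,0.14,0.36,0.32,0,0,0,1,0.08,0.2,0.18,0,0,0,1,0,0,0,0,0,0,1])

```text
t: 6.7
tool_pos: [0.6007, 0.2098, 0.1269]
orientation: [0.521, 2.799, 1.003]
force: [-0.2, -0.1, -0.4]
opening: 0.0157
```

```bash
cat >> h.py <<'E'
def uf(T0):
    s=read_state(); d=(s["tool_pos"]-T0)*1000; print("t",s["t"],"mm slope %.1f out %.1f side %.1f"%(d@sl,d@nn,d@uy),"F slope/out/side",(s["force"]@np.array([sl,nn,uy]).T).round(1),"open",s["opening"].round(4),"Tq",s["wrist_torque"].round(2))
T0=np.array([.5973,.2019,.1197])
E
python3 - <<'E'
from h import *
uf(T0)
E
```

```text
Traceback (most recent call last):
  File "h.py", line 31, in uf
    s=read_state(); d=(s["tool_pos"]-T0)*1000; print("t",s["t"],"mm slope %.1f out %.1f side %.1f"%(d@sl,d@nn,d@uy),"F slope/out/side",(s["force"]@np.array([sl,nn,uy]).T).round(1),"open",s["opening"].round(4),"Tq",s["wrist_torque"].round(2))
                                                                                                                                                                                           ^^^^^^^^^^^^^^^^^^
AttributeError: 'float' object has no attribute 'round'
```

Call:
apply_moves(commands=[0.14,0.36,0.32,0,0,0,1,0.14,0.36,0.32,0,0,0,1,0.08,0.2,0.18,0,0,0,1,0,0,0,0,0,0,1])

```text
t: 7.2
tool_pos: [0.6033, 0.2159, 0.1326]
orientation: [0.525, 2.802, 0.996]
force: [-0.2, -1.2, 0.2]
opening: 0.0155
```

```bash
sed -i 's/s\["opening"\].round(4)/round(s["opening"],4)/' h.py; python3 - <<'E'
from h import *
uf(T0)
go(T0+.02*sl,Rtool(-nn,sl))
E
```

```text
t 7.2 mm slope 20.0 out 0.1 side -0.6 F slope/out/side [-0.8  0.9 -0.2] open 0.0155 Tq [0.03 0.02 0.06]
t 7.2 pos [0.6033 0.2159 0.1326] q [-0.11  0.06  1.88  0.74  1.12 -1.62] F [-0.2 -1.2  0.2] open 0.0155
d cm [-0.05  0.03 -0.01] rot [ 0.014 -0.007  0.005] rows>= 0.1
```

```bash
python3 - <<'E'
from h import *
cr=[]
for c,b in(("scene",(345,180)),("top",(140,130))):
    im,d=read_camera(c); x,y=b; cr.append(im[y:y+80,x:x+80])
cv2.imwrite("pics/g2.png",cv2.resize(np.hstack(cr),(800,400),interpolation=cv2.INTER_CUBIC))
E
```

```text
(no output)
```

View pics/g2.png

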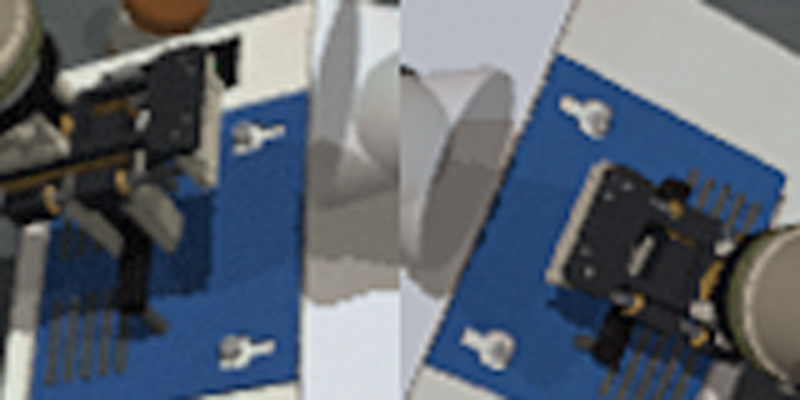

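The cover has slid up: the screw heads stand in the wide ends (left crop (245,130), (235,350)). Next I pull straight out gently.

Call:
apply_moves(commands=[-0.14,-0.36,0.46,0.014,-0.007,0.005,1,-0.14,-0.36,0.46,0,0,0,1,-0.14,-0.36,0.46,0,0,0,1])

```text
t: 7.68
tool_pos: [0.5971, 0.2048, 0.1447]
orientation: [0.515, 2.798, 1.018]
force: [-0.6, -0.3, -4.8]
opening: 0.0155
```

```bash
python3 - <<'E'
from h import *
uf(T0)
E
```

```text
t 7.675 mm slope 18.1 out 17.5 side 1.3 F slope/out/side [-3.5 -3.4  0.4] open 0.0155 Tq [-0.83  0.34 -0.02]
```

Call:
apply_moves(commands=[-0.4,-1.1,1.4,0,0,0,1,-0.6,-1.6,1.8,0,0,0,1,-0.8,-2.4,1.6,0,0,0,1,-0.5,-4,1,0,0,0,1,0,-4.5,0.5,-0.08,0.03,0,1,0.5,-4.5,0.5,-0.12,0.05,0,1])

```text
t: 8.43
tool_pos: [0.5747, 0.0164, 0.2183]
orientation: [0.543, 2.93, 0.712]
force: [1.3, 0.2, -4.5]
opening: 0.0159
```

```bash
cat >> h.py <<'E'
M=np.radians(6.1); mx=np.array([np.cos(M),np.sin(M),0]); my=np.array([-np.sin(M),np.cos(M),0])
MT=np.array([.699,-.2633,.023])
E
python3 - <<'E'
from h import *
go(MT+[0,0,.15],Rtool(-uz,my))
E
```

```text
t 8.43 pos [0.5747 0.0164 0.2183] q [-0.37 -0.02  1.72  0.48  1.47 -1.63] F [ 1.3  0.2 -4.5] open 0.0159
d cm [ 12.43 -27.97  -4.53] rot [-0.477  0.054  0.464] rows>= 5.0
```

Call:
apply_moves(commands=[1,-4,0,-0.068,0.008,0.066,1,1.7,-4.2,0,-0.07,0.008,0.066,1,1.8,-4.2,0,-0.07,0.008,0.066,1,2,-4.2,0,-0.07,0.008,0.066,1,2,-4,0,-0.07,0.008,0.066,1,2,-4,-0.5,-0.07,0.008,0.066,1,1.5,-3,-1,-0.06,0.006,0.066,1,0,0,0,0,0,0,1])

```text
t: 9.43
tool_pos: [0.6973, -0.2765, 0.2159]
orientation: [-0.174, 3.126, -0.029]
force: [-0.3, 0.6, -3.9]
opening: 0.0158
```

```bash
python3 - <<'E'
from h import *
go(MT+[0,0,.10],Rtool(-uz,my))
E
```

```text
t 9.43 pos [ 0.6973 -0.2765  0.2159] q [-0.44  0.53  1.01 -0.01  1.59 -2.12] F [-0.3  0.6 -3.9] open 0.0158
d cm [ 0.17  1.32 -9.29] rot [ 0.018  0.011 -0.005] rows>= 1.5
```

Call:
apply_moves(commands=[0.2,1.2,-3,0.018,0.011,-0.005,1,0,0,-4,0,0,0,1,0,0,-3.5,0,0,0,1,0,0,-2.5,0,0,0,1,0,0,0,0,0,0,1])

```text
t: 10.05
tool_pos: [0.6947, -0.2571, 0.0769]
orientation: [0.157, -3.133, -0.02]
force: [0.2, 0.6, -4.9]
opening: 0.0157
```

```bash
python3 - <<'E'
from h import *
go(MT+[0,0,.02],Rtool(-uz,my))
cr=[]
for c,b in(("scene",(150,210)),("top",(260,100))):
    im,d=read_camera(c); x,y=b; cr.append(im[y:y+140,x:x+140])
    for o,zz in(("dish_mid",.02),("tub_mid",.05)):
        r=spot_point(o,c); print(c,o,[(w(c,k["point"]).round(4),round(k["conf"],2)) for k in r[:2]])
cv2.imwrite("pics/g3.png",cv2.resize(np.hstack(cr),(800,400),interpolation=cv2.INTER_CUBIC))
E
```

```text
t 10.05 pos [ 0.6947 -0.2571  0.0769] q [-0.43  0.61  1.15  0.01  1.39 -2.1 ] F [ 0.2  0.6 -4.9] open 0.0157
d cm [ 0.43 -0.62 -3.39] rot [-0.012 -0.006  0.007] rows>= 0.6
scene dish_mid [(array([ 0.5973, -0.1242,  0.0121]), 0.59)]
scene tub_mid [(array([ 0.6123, -0.3982,  0.0254]), 0.68)]
top dish_mid [(array([ 0.6013, -0.1296,  0.0127]), 0.93)]
top tub_mid [(array([ 0.6106, -0.3996,  0.0239]), 0.76), (array([0.5462, 0.2885, 0.1554]), 0.66)]
```

View pics/g3.png

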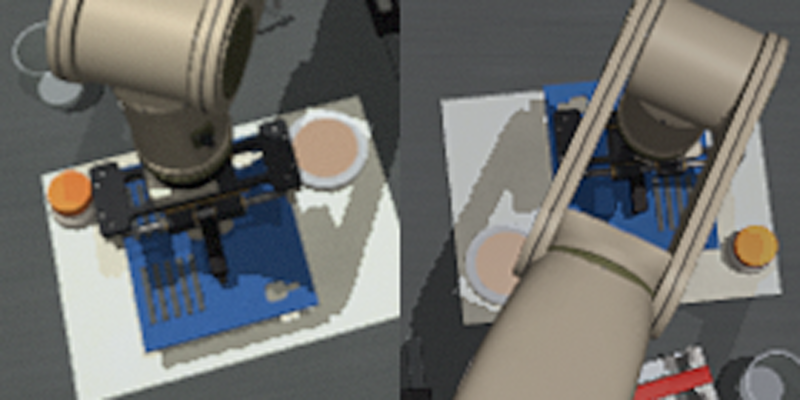

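Call:
apply_moves(commands=[0.4,-0.6,-1.5,-0.012,-0.006,0.007,1,0,0,-1.2,0,0,0,1,0,0,0,0,0,0,1])

```text
t: 10.72
tool_pos: [0.7043, -0.267, 0.0572]
orientation: [-0.168, 3.124, -0.013]
force: [-0.6, -0.6, -4.9]
opening: 0.0154
```

```bash
python3 - <<'E'
from h import *
go(MT,Rtool(-uz,my))
E
```

```text
t 10.72 pos [ 0.7043 -0.267   0.0572] q [-0.43  0.63  1.16 -0.    1.34 -2.11] F [-0.6 -0.6 -4.9] open 0.0154
d cm [-0.53  0.37 -3.42] rot [ 0.007  0.014 -0.001] rows>= 0.6
```

Call:
apply_moves(commands=[-0.3,0.2,-1,0.007,0.01,0,1,0,0,-1,0,0,0,1,0,0,0,0,0,0,1])

```text
t: 11.1
tool_pos: [0.7006, -0.2646, 0.0351]
orientation: [-0.169, 3.135, 0.001]
force: [0.2, 0.3, -4.3]
opening: 0.0154
```

```bash
python3 - <<'E'
from h import *
go(MT,Rtool(-uz,my))
E
```

```text
t 11.1 pos [ 0.7006 -0.2646  0.0351] q [-0.43  0.66  1.16  0.    1.32 -2.11] F [ 0.2  0.3 -4.3] open 0.0154
d cm [-0.16  0.13 -1.21] rot [-0.001  0.002 -0.001] rows>= 0.2
```

Call:
apply_moves(commands=[0,0.1,-0.5,0,0,0,1,0,0,-0.4,0,0,0,1,0,0,-0.2,0,0,0,1,0,0,-0.2,0,0,0,1])

```text
t: 11.6
tool_pos: [0.7014, -0.2639, 0.0231]
orientation: [-0.169, 3.134, -0.001]
force: [-5.8, 2.1, 8.5]
opening: 0.0158
```

```bash
python3 - <<'E'
from h import *
go(MT,Rtool(-uz,my))
E
```

```text
t 11.6 pos [ 0.7014 -0.2639  0.0231] q [-0.43  0.67  1.17  0.    1.3  -2.11] F [-5.8  2.1  8.5] open 0.0158
d cm [-0.24  0.06 -0.01] rot [ 0.     0.003 -0.001] rows>= 0.0
```

Call:
apply_moves(commands=[0,0,0,0,0,0,5,0,0,0,0,0,0,5,0,0,0,0,0,0,5,0,0,2,0,0,0,5,0,0,4,0,0,0,5,-2,0,5,0,0,-0.15,5,-5,0,4,0,0,-0.17,5,-5.5,0,1,0,0,-0.17,5], squeeze=60)

```text
t: 12.6
tool_pos: [0.5798, -0.2644, 0.1938]
orientation: [0.612, 3.068, -0.006]
force: [0.4, -1.2, 0.8]
opening: 0.0503
```

```bash
cat >> h.py <<'E'
K=np.radians(107.3); hx=np.array([np.cos(K),np.sin(K),0]); hy=np.array([-np.sin(K),np.cos(K),0])
HG=np.array([.451,-.280,.081])
E
python3 - <<'E'
from h import *
go(HG+[0,0,.10],Rtool(-uz,-hy))
E
```

```text
t 12.6 pos [ 0.5798 -0.2644  0.1938] q [-0.51  0.23  1.42  0.    1.48 -1.69] F [ 0.4 -1.2  0.8] open 0.0503
d cm [-12.88  -1.56  -1.28] rot [ 0.011  0.009 -0.875] rows>= 4.9
```

Call:
apply_moves(commands=[-3.5,-0.3,0,0,0,-0.17,5,-3.5,-0.4,0,0,0,-0.17,5,-3,-0.4,0,0,0,-0.17,5,-1.5,-0.2,-0.5,0,0,-0.17,5,0,0,-0.5,0,0,-0.12,5,0,0,0,0,0,0,5])

```text
t: 13.35
tool_pos: [0.4613, -0.2804, 0.199]
orientation: [1.788, 2.548, -0.023]
force: [-0.2, 0.2, 0.7]
opening: 0.0499
```

```bash
python3 - <<'E'
from h import *
go(HG+[0,0,-.019],Rtool(-uz,-hy))
for c in("scene","top"):
    im,d=read_camera(c);P=cloud(c,d)
    for q in("hook_grip","rest_seat","cover_grip","tray_hole","dish_mid","tub_mid","jar_mid"):
        print(c,q,[(w(c,k["point"]).round(4).tolist(),round(k["conf"],2)) for k in spot_point(q,c)[:4]])
    cv2.imwrite(f"pics/h_{c}.png",im)
cv2.imwrite("pics/h1.png",cv2.resize(cv2.imread("pics/h_scene.png")[160:340,130:430],(800,480),interpolation=cv2.INTER_CUBIC))
E
```

```text
t 13.35 pos [ 0.4613 -0.2804  0.199 ] q [-0.63 -0.05  1.71 -0.01  1.45 -0.98] F [-0.2  0.2  0.7] open 0.0499
d cm [ -1.03   0.04 -13.7 ] rot [ 0.029  0.015 -0.045] rows>= 2.2
scene hook_grip [([0.4511, -0.2835, 0.0836], 0.8), ([0.4332, -0.61, 0.0095], 0.64), ([0.2597, -0.3762, 0.008], 0.45)]
scene rest_seat [([0.4524, -0.2835, 0.0764], 0.79)]
scene cover_grip [([0.7042, -0.2632, 0.0437], 0.7)]
scene tray_hole [([0.6062, 0.2205, 0.0951], 0.62)]
scene dish_mid [([0.5954, -0.1242, 0.0143], 0.94)]
scene tub_mid [([0.6101, -0.3984, 0.0285], 0.59), ([0.4196, -0.0326, 0.0097], 0.3)]
scene jar_mid [([0.7267, 0.0451, 0.0508], 0.96)]
top hook_grip [([0.4385, -0.6051, 0.0143], 0.96), ([0.4459, -0.2819, 0.0786], 0.73), ([0.2596, -0.3751, 0.0042], 0.57), ([0.4243, -0.0299, 0.0055], 0.38)]
top rest_seat [([0.451, -0.281, 0.0753], 0.77), ([0.5969, -0.1278, 0.0119], 0.17)]
top cover_grip [([0.706, -0.2669, 0.0427], 0.74)]
top tray_hole [([0.6032, 0.2248, 0.0932], 0.56)]
top dish_mid [([0.5998, -0.1277, 0.0143], 0.6)]
top tub_mid [([0.6133, -0.3967, 0.0284], 0.77)]
top jar_mid [([0.7268, 0.0465, 0.0491], 0.68), ([0.6126, -0.4014, 0.0242], 0.59)]
```

View pics/h1.png

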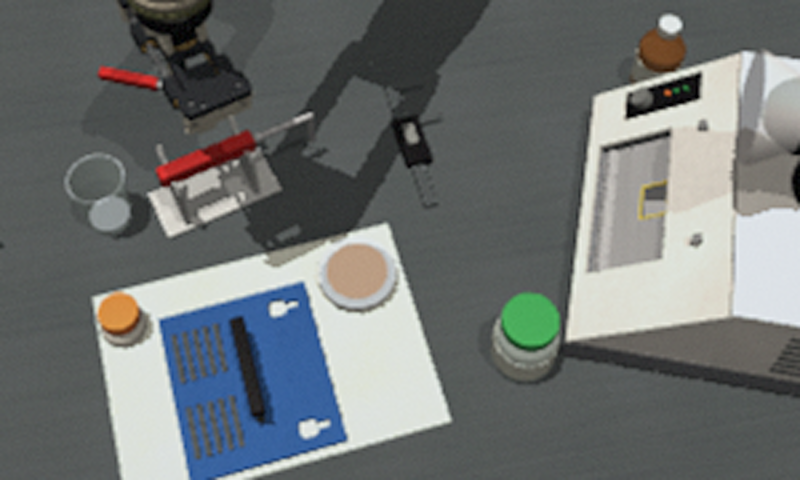

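The cover lies flat on the mat, handle up, clear of the dish and tub. The tray's yellow-rimmed hole shows at crop (653,200). Next is the hook.

Call:
apply_moves(commands=[-0.8,0,-3,0.02,0.01,-0.045,5,0,0,-3,0,0,0,5,0,0,-2,0,0,0,5,0,0,0,0,0,0,5])

```text
t: 14.65
tool_pos: [0.4503, -0.2791, 0.1106]
orientation: [1.87, 2.523, -0.006]
force: [-0.2, 0.1, 0.6]
opening: 0.0502
```

```bash
python3 - <<'E'
from h import *
go(HG+[0,0,-.019],Rtool(-uz,-hy))
E
```

```text
t 14.65 pos [ 0.4503 -0.2791  0.1106] q [-0.65  0.02  1.81 -0.    1.31 -0.94] F [-0.2  0.1  0.6] open 0.0502
d cm [ 0.07 -0.09 -4.86] rot [ 0.004 -0.001  0.007] rows>= 0.8
```

Call:
apply_moves(commands=[0,0,-2,0,0,0,5,0,-0.1,-2,0,0,0.005,5,0,0,-0.6,0,0,0,5,0,0,0,0,0,0,5])

```text
t: 15.15
tool_pos: [0.4499, -0.2805, 0.0642]
orientation: [1.868, 2.525, -0.005]
force: [-0.3, -0.8, 0.3]
opening: 0.0498
```

```bash
python3 - <<'E'
from h import *
go(HG+[0,0,-.019],Rtool(-uz,-hy))
E
```

```text
t 15.15 pos [ 0.4499 -0.2805  0.0642] q [-0.65  0.07  1.84 -0.    1.23 -0.95] F [-0.3 -0.8  0.3] open 0.0498
d cm [ 0.11  0.05 -0.22] rot [ 0.003 -0.001  0.005] rows>= 0.0
```

Position is good, so I close, check the grip, then lift.

Call:
apply_moves(commands=[0.1,0,-0.2,0,0,0,3,0,0,0,0,0,0,1,0,0,0,0,0,0,1,0,0,0,0,0,0,1,0,0,0,0,0,0,1,0,0,0,0,0,0,1])

```text
t: 15.9
tool_pos: [0.4523, -0.2815, 0.0646]
orientation: [1.866, 2.522, -0.006]
force: [-0.5, -1.0, -0.8]
opening: 0.0194
```

```bash
python3 - <<'E'
from h import *
go(HG+[0,0,-.019],Rtool(-uz,-hy)); print(read_state()["orientation"])
E
```

```text
t 15.9 pos [ 0.4523 -0.2815  0.0646] q [-0.65  0.08  1.84 -0.    1.22 -0.95] F [-0.5 -1.  -0.8] open 0.0194
d cm [-0.13  0.15 -0.26] rot [0.006 0.002 0.005] rows>= 0.1
[ 1.86579366  2.52172886 -0.00555387]
```

Call:
apply_moves(commands=[0,0,1,0,0,0,1,0,0,3,0,0,0,1,0,0,4,0,0,0,1,0,1,4,0,0,0,1,1,3,2,0,0,-0.08,1,1.5,4,0,0,0,-0.1,1,1.5,5,0,0,0,-0.1,1,1.5,5,0,0,0,-0.1,1])

```text
t: 16.9
tool_pos: [0.5069, -0.0992, 0.2144]
orientation: [2.326, 2.101, -0.003]
force: [-0.5, 0.4, -1.1]
opening: 0.019
```

```bash
cat >> h.py <<'E'
HT=np.array([.605,.222,.094])
def hooktcp(tip,head):
    k=np.array([np.cos(head),np.sin(head),0]); return tip-.135*k+[0,0,.059-.0164], Rtool(-uz,-np.array([-k[1],k[0],0]))
E
python3 - <<'E'
from h import *
go(*hooktcp(HT+[0,0,.05],H))
E
```

```text
t 16.9 pos [ 0.5069 -0.0992  0.2144] q [-0.29 -0.1   1.73 -0.01  1.51 -0.19] F [-0.5  0.4 -1.1] open 0.019
d cm [ 4.99 19.51 -2.78] rot [ 0.007  0.003 -0.263] rows>= 3.3
```

Call:
apply_moves(commands=[1,4,0,0,0,-0.07,1,1.2,4.5,0,0,0,-0.08,1,1.2,4.5,-0.5,0,0,-0.08,1,0.7,2.5,-0.5,0,0,-0.03,1,0.4,1,0,0,0,0,1,0,0,0,0,0,0,1])

```text
t: 17.65
tool_pos: [0.5533, 0.0745, 0.2087]
orientation: [2.58, 1.775, 0.0]
force: [-0.8, -0.6, -0.6]
opening: 0.0197
```

```bash
python3 - <<'E'
from h import *
p,R=hooktcp(HT+[0,0,.05],H); go(p,R); s=read_state()
rt=s["tool_pos"]-p+HT+[0,0,.05]; print("nominal tip",rt.round(4))
cr=[]
for c,b in(("scene",(300,170)),("top",(130,130))):
    im,d=read_camera(c); P=cloud(c,d); x,y=b; cr.append(im[y:y+110,x:x+110])
    for q in("tray_hole","hook_tip","hook_grip"):
        print(c,q,[(w(c,k["point"]).round(4).tolist(),round(k["conf"],2)) for k in spot_point(q,c)[:5] if w(c,k["point"])[1]>-.1])
    print("nominal tip px",proj(c,rt)-b,"hole",proj(c,HT)-b)
    # yellow rim centroid
    bb=im.astype(int); ye=(bb[...,2]>130)&(bb[...,1]>110)&(bb[...,0]<90)&(np.linalg.norm(P-HT,axis=-1)<.05)
    q=P[ye]; v,u=np.nonzero(ye); print("yellow",ye.sum(), q.min(0),q.max(0),q.mean(0)) if ye.any() else 0
cv2.imwrite("pics/k1.png",cv2.resize(np.hstack(cr),(800,400),interpolation=cv2.INTER_CUBIC))
E
```

```text
t 17.65 pos [0.5533 0.0745 0.2087] q [ 0.05  0.02  1.62 -0.01  1.49  0.41] F [-0.8 -0.6 -0.6] open 0.0197
d cm [ 0.36  2.14 -2.21] rot [0.008 0.006 0.001] rows>= 0.5
nominal tip [0.6014 0.2006 0.1661]
scene tray_hole [([0.6071, 0.2203, 0.0916], 0.85)]
scene hook_tip [([0.5985, 0.2021, 0.1642], 0.56)]
scene hook_grip []
nominal tip px [72.32268147 52.5046984 ] hole [75.06109877 64.74731078]
yellow 11 [0.60331784 0.20377244 0.05792705] [0.62845698 0.22284537 0.10210548] [0.61842271 0.21299758 0.08804253]
top tray_hole [([0.6033, 0.2256, 0.0921], 0.51)]
top hook_tip []
top hook_grip []
nominal tip px [58.1432398  51.99896015] hole [54.85440785 55.05404054]
yellow 2 [0.58754838 0.2373375  0.05706954] [0.59574474 0.24292679 0.10621235] [0.59164656 0.24013214 0.08164094]
```

View pics/k1.png

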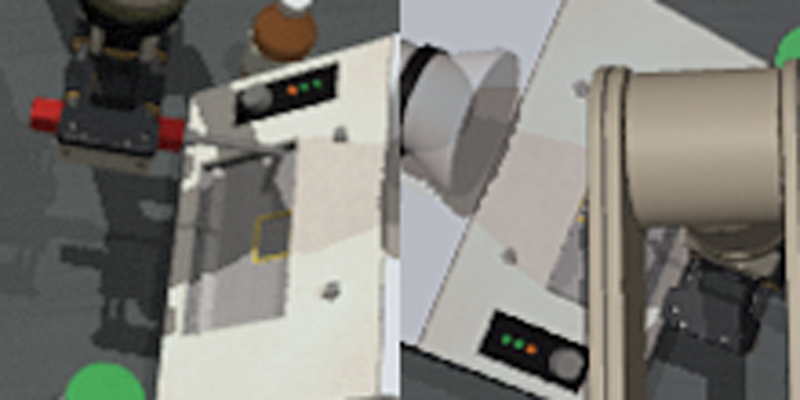

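Tip at left crop (268,188), hole rim centred at (272,237), both matching the projections. Aligning over the hole.

Call:
apply_moves(commands=[0.3,1.2,-1.2,0.008,0.006,0,1,0.1,0.8,-1,0,0,0,1,0,0,0,0,0,0,1,0,0,0,0,0,0,1])

```text
t: 18.55
tool_pos: [0.5568, 0.0951, 0.1837]
orientation: [-2.589, -1.776, 0.003]
force: [0.4, 0.5, -2.0]
opening: 0.0195
```

```bash
python3 - <<'E'
from h import *
HT[1]+=.0005
go(*hooktcp(HT+[0,0,-.015],H))
c="scene"; im,d=read_camera(c)
print([(w(c,k["point"]).round(4).tolist(),round(k["conf"],2)) for k in spot_point("hook_tip",c)[:5] if w(c,k["point"])[1]>-.1])
E
```

```text
t 18.55 pos [0.5568 0.0951 0.1837] q [0.08 0.06 1.63 0.   1.46 0.45] F [ 0.4  0.5 -2. ] open 0.0195
d cm [ 0.    0.13 -6.21] rot [-0.001 -0.003  0.004] rows>= 1.0
[([0.603, 0.2239, 0.1405], 0.48)]
```

Call:
apply_moves(commands=[0,0.1,-1.2,0,0,0,1,0,0,-1.2,0,0,0,1,0,0,-1,0,0,0,1,0,0,0,0,0,0,1])

```text
t: 19.15
tool_pos: [0.5565, 0.0956, 0.1472]
orientation: [-2.59, -1.775, 0.003]
force: [0.2, -0.3, -2.2]
opening: 0.0194
```

```bash
python3 - <<'E'
from h import *
HT[1]+=.0005
go(*hooktcp(HT+[0,0,-.015],H))
c="scene"; im,d=read_camera(c)
cv2.imwrite("pics/k2.png",cv2.resize(im[190:260,340:420],(800,700),interpolation=cv2.INTER_CUBIC)[:600])
E
```

```text
t 19.15 pos [0.5565 0.0956 0.1472] q [0.08 0.08 1.67 0.   1.39 0.45] F [ 0.2 -0.3 -2.2] open 0.0194
d cm [ 0.03  0.08 -2.56] rot [-0.001 -0.003  0.004] rows>= 0.4
```

View pics/k2.png

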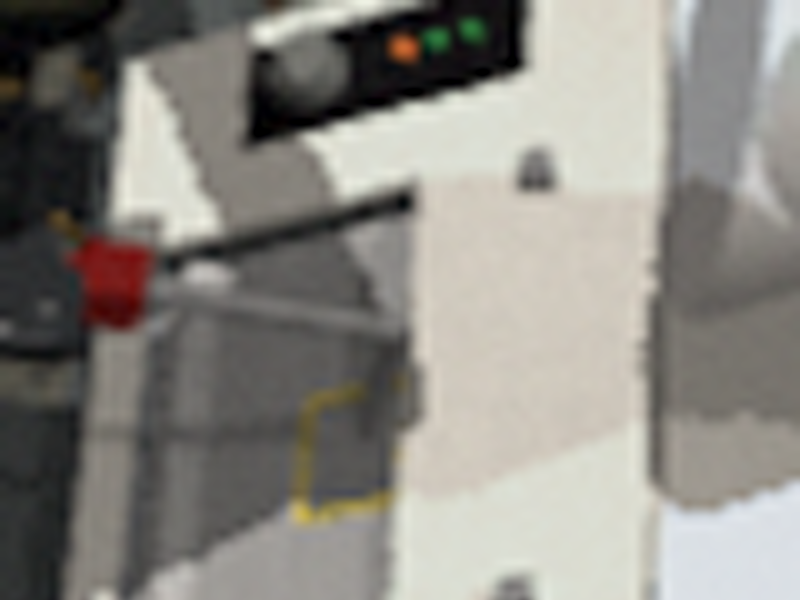

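The rod tip shows at about (408,400) and the rim spans x 300–400, y 385–515. I compare that with projected positions before going in.

```bash
python3 - <<'E'
from h import *
pp=lambda X:((proj("scene",X)-[340,190])*10).round().tolist()
HT[1]+=.0008
for a_,b_ in((-16,-20),(-16,20),(16,20),(16,-20),(0,0)): print("rim",a_,b_,pp(HT+sl*a_/1e3+uy*b_/1e3))
p0,_=hooktcp(HT,H); s=read_state(); tip=s["tool_pos"]-p0+HT
print("tip",tip,pp(tip),"rod corner",pp(tip+[0,0,.059]),"handle end",pp(tip+[0,0,.059]-.075*ux))
U=np.array([.578,.148,0])
for u in(15,115):
  for y in(88,-88): print("opening",u,y,pp(U+sl*u/1e3+uz*.045+uy*y/1e3))
E
```

```text
rim -16 -20 [302.0, 513.0]
rim -16 20 [312.0, 403.0]
rim 16 20 [404.0, 381.0]
rim 16 -20 [396.0, 493.0]
rim 0 0 [353.0, 447.0]
tip [0.60504833 0.22171503 0.10527876] [357.0, 429.0] rod corner [395.0, 328.0] handle end [140.0, 287.0]
opening 15 88 [139.0, 248.0]
opening 15 -88 [86.0, 725.0]
opening 115 88 [414.0, 176.0]
opening 115 -88 [378.0, 671.0]
```

The rim prediction matches the picture and the rod passes where predicted (breaking the rim at (378,383)), so I lower it into the hole.

Call:
apply_moves(commands=[0,0,-0.9,0,0,0,1,0,0,-0.9,0,0,0,1,0,0,-0.5,0,0,0,1,0,0,0,0,0,0,1])

```text
t: 19.7
tool_pos: [0.5573, 0.0956, 0.1238]
orientation: [-2.591, -1.775, 0.0]
force: [0.2, -0.8, -1.7]
opening: 0.0197
```

```bash
python3 - <<'E'
from h import *
HT[1]+=.0008
go(*hooktcp(HT+[0,0,-.015],H)); print(ux,read_state()["wrist_torque"])
E
```

```text
t 19.7 pos [0.5573 0.0956 0.1238] q [0.08 0.1  1.69 0.   1.35 0.45] F [ 0.2 -0.8 -1.7] open 0.0197
d cm [-0.04  0.11 -0.22] rot [-0.001 -0.001  0.004] rows>= 0.0
[0.356738   0.93420447 0.        ] [-0.0941521   0.15277715 -0.0068805 ]
```

Call:
apply_moves(commands=[0,0.1,-0.7,0,0,0,1,0,0,-0.5,0,0,0,1,0,0,0,0,0,0,1])

```text
t: 20.08
tool_pos: [0.5575, 0.0967, 0.1112]
orientation: [-2.591, -1.775, -0.0]
force: [0.1, 0.1, -1.7]
opening: 0.0198
```

```bash
python3 - <<'E'
from h import *
HT[1]+=.0008
go(*hooktcp(HT+[0,0,-.024],H))
E
```

```text
t 20.07 pos [0.5575 0.0967 0.1112] q [0.08 0.12 1.7  0.   1.32 0.45] F [ 0.1  0.1 -1.7] open 0.0198
d cm [-0.06 -0.    0.14] rot [-0.001 -0.     0.004] rows>= 0.0
```

Tip at z≈0.069, inside. Now I pull slowly along −ux.

Call:
apply_moves(commands=[-0.25,-0.65,0,0,0,0,1,-0.25,-0.65,0,0,0,0,1,-0.35,-0.93,0,0,0,0,1,-0.35,-0.93,0,0,0,0,1,-0.35,-0.93,0,0,0,0,1])

```text
t: 20.7
tool_pos: [0.5414, 0.0547, 0.1115]
orientation: [-2.589, -1.776, -0.004]
force: [2.2, 3.1, -3.4]
opening: 0.0199
```

```bash
python3 - <<'E'
from h import *
HT[1]+=.0008
s=read_state(); d=s["tool_pos"]-[.5575,.0967,.1112]; print("x",d@ux,"y",d@uy,"z",d[2],"F",s["force"]@ux,s["force"]@uy)
go(*hooktcp(HT+[0,0,-.024]-.115*ux,H))
E
```

```text
x -0.04503473899460554 y 6.303922593373973e-05 z 0.0003165089621265105 F 3.7146192759273458 -0.899540982198616
t 20.7 pos [0.5414 0.0547 0.1115] q [0.   0.06 1.77 0.   1.32 0.37] F [ 2.2  3.1 -3.4] open 0.0199
d cm [-2.56 -6.54  0.11] rot [-0.003  0.001  0.003] rows>= 1.1
```

Call:
apply_moves(commands=[-0.35,-0.93,0,0,0,0,1,-0.35,-0.93,0,0,0,0,1,-0.35,-0.93,0,0,0,0,1,-0.35,-0.93,0,0,0,0,1,-0.35,-0.93,0,0,0,0,1,-0.25,-0.65,0,0,0,0,1,0,0,0,0,0,0,1])

```text
t: 21.58
tool_pos: [0.5195, -0.0033, 0.1117]
orientation: [-2.59, -1.774, -0.003]
force: [0.2, 1.8, -1.5]
opening: 0.0195
```

```bash
python3 - <<'E'
from h import *
HT[1]+=.0008
s=read_state(); d=s["tool_pos"]-[.5575,.0967,.1112]; print("x",d@ux,"y",d@uy,"z",d[2],"F",s["force"]@ux,s["force"]@uy,s["t"])
cr=[]
for c,b in(("scene",(270,170)),("top",(160,130))):
    im,dd=read_camera(c); x,y=b; cr.append(im[y:y+110,x:x+130])
    for k in spot_point("tray_hole",c)[:2]: q=w(c,k["point"]); print(c,q.round(4),round(k["conf"],2),"drawn",(HT-q)@ux)
cv2.imwrite("pics/k3.png",cv2.resize(np.hstack(cr),(800,338),interpolation=cv2.INTER_CUBIC))
E
```

```text
x -0.10702195962310296 y -0.00017501171065591132 z 0.0005271319599977065 F 1.7107465142464389 0.4352565811758913 21.575
scene [0.5719 0.1277 0.0948] 0.92 drawn 0.10064675576598368
top [0.5681 0.1311 0.0936] 0.93 drawn 0.09885850869146355
```

View pics/k3.png

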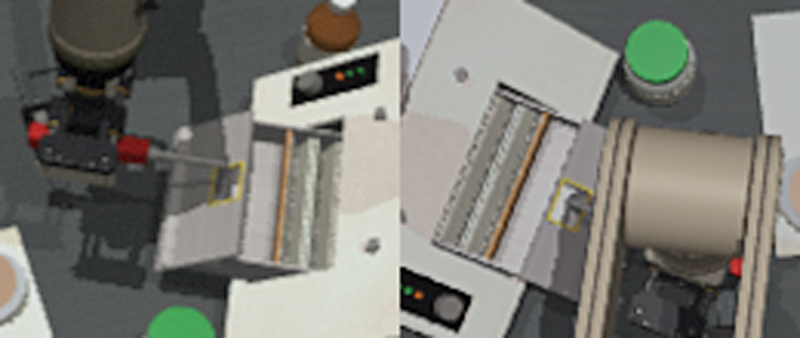

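The tray is drawn out about 10 cm (networks say 0.099–0.101), with the hook in the rim at left crop (230,180). Now I unhook and lift.

Call:
apply_moves(commands=[0.2,0.5,0,0,0,0,1,0.15,0.35,0.3,0,0,0,1,0,0,1.5,0,0,0,1,0,0,2,0,0,0,1,0,0,3,0,0,0,1,0,0,4,0,0,0,1])

```text
t: 22.52
tool_pos: [0.5211, 0.0071, 0.2221]
orientation: [-2.586, -1.776, 0.005]
force: [0.7, 0.0, -1.4]
opening: 0.0195
```

```bash
cat >> h.py <<'E'
RP=np.array([.4523,-.2815,.0646]); RR=Rn.from_rotvec([1.8658,2.5217,-.0056]).as_matrix()
E
python3 - <<'E'
from h import *
s=read_state(); d=s["tool_pos"]-[.5575,.0967,.1112]; print("x",d@ux,"y",d@uy,"z",d[2],"F",s["force"])
go(RP+[0,0,.12],RR)
E
```

```text
x -0.09668612549935766 y 0.002034344349051827 z 0.11093901295499442 F [ 0.70607635  0.01523309 -1.371766  ]
t 22.52 pos [0.5211 0.0071 0.2221] q [-0.09 -0.08  1.7   0.    1.53  0.28] F [ 0.7  0.  -1.4] open 0.0195
d cm [ -6.88 -28.86  -3.75] rot [-0.006 -0.006  0.664] rows>= 4.8
```

Call:
apply_moves(commands=[-0.6,-3,0,0,0,0.06,1,-0.9,-4,0,0,0,0.09,1,-1,-4.2,0,0,0,0.1,1,-1,-4.2,0,0,0,0.1,1,-1,-4.2,0,0,0,0.1,1,-1,-4,0,0,0,0.1,1,-0.6,-2.2,0,0,0,0.06,1,0,0,0,0,0,0,1])

```text
t: 23.52
tool_pos: [0.462, -0.2589, 0.2389]
orientation: [1.901, 2.488, 0.011]
force: [0.8, 0.2, -0.8]
opening: 0.0191
```

```bash
python3 - <<'E'
from h import *
go(RP+[0,0,.07],RR)
E
```

```text
t 23.52 pos [ 0.462  -0.2589  0.2389] q [-0.61 -0.08  1.67  0.01  1.55 -0.88] F [ 0.8  0.2 -0.8] open 0.0191
d cm [ -0.97  -2.26 -10.43] rot [-0.005  0.011  0.031] rows>= 1.7
```

Call:
apply_moves(commands=[-0.6,-1.4,-1.5,-0.005,0.011,0.025,1,-0.3,-0.6,-2.5,0,0,0,1,0,0,-3,0,0,0,1,0,0,-1.5,0,0,0,1,0,0,0,0,0,0,1,0,0,0,0,0,0,1])

```text
t: 24.28
tool_pos: [0.4566, -0.2764, 0.1582]
orientation: [1.871, 2.509, -0.003]
force: [0.7, 0.0, -1.4]
opening: 0.0198
```

```bash
python3 - <<'E'
from h import *
go(RP+[0,0,.04],RR)
s=read_state()
for c in("scene","top"):
    im,d=read_camera(c); P=cloud(c,d); b=im.astype(int)
    z0=s["tool_pos"][2]
    red=(b[...,2]>b[...,1]+60)&(b[...,2]>b[...,0]+60)&(np.linalg.norm(P[...,:2]-s["tool_pos"][:2],axis=-1)<.09)&(P[...,2]>z0-.02)
    q=P[red&(d>0)]
    if len(q)>20:
        cc=q.mean(0);v=np.linalg.svd(q-cc,full_matrices=False)[2][0];print(c,len(q),cc,v,ang(v)%180,"pitch",np.degrees(np.arcsin(v[2]*np.sign(v[1]))),cv2.minAreaRect((q[:,:2]*1000).astype(np.float32)))
    for k in spot_point("hook_tip",c)[:3]: print("tip",w(c,k["point"]).round(4),round(k["conf"],2))
A=read_camera("scene")[0]
cv2.imwrite("pics/r1.png",cv2.resize(A[170:260,150:270],(800,600),interpolation=cv2.INTER_CUBIC))
p0,_=hooktcp(HT,K); print("nominal tip",s["tool_pos"]-p0+HT)
E
```

```text
t 24.27 pos [ 0.4566 -0.2764  0.1582] q [-0.64 -0.02  1.76 -0.    1.39 -0.93] F [ 0.7  0.  -1.4] open 0.0198
d cm [-0.43 -0.51 -5.36] rot [0.003 0.007 0.007] rows>= 0.9
scene 88 [ 0.46910433 -0.30576705  0.18707679] [-0.12861571  0.95397044  0.2709214 ] 97.678402380909 pitch 15.719102821696735 ((477.7632141113281, -274.9958801269531), (83.42742156982422, 113.25213623046875), 1.4819024801254272)
tip [ 0.4153 -0.1456  0.1125] 0.75
tip [ 0.2601 -0.6772  0.0129] 0.59
tip [ 0.3344 -0.3078  0.0081] 0.46
top 43 [ 0.44478958 -0.24468331  0.18412873] [-0.62860599  0.77772013  0.00243066] 128.9474862219047 pitch 0.13926698043022512 ((442.5077209472656, -243.89208984375), (14.310169219970703, 29.654769897460938), 43.6475830078125)
tip [ 0.2544 -0.676   0.015 ] 0.64
tip [ 0.4162 -0.1519  0.1153] 0.46
nominal tip [ 0.41643783 -0.14749265  0.11559234]
```

View pics/r1.png

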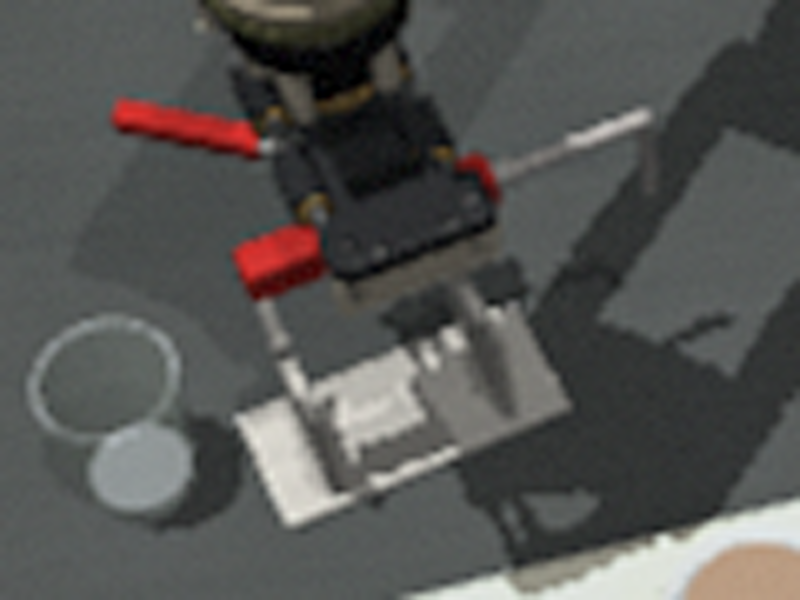

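The hook sits unturned in the grip (tip networks agree with nominal to 3 mm), just above the rest. Aligning.

Call:
apply_moves(commands=[-0.4,-0.5,-1.5,0.003,0.007,0.007,1,0,0,-1.5,0,0,0,1,0,0,0,0,0,0,1,0,0,0,0,0,0,1])

```text
t: 25.02
tool_pos: [0.4513, -0.282, 0.1249]
orientation: [1.868, 2.522, -0.006]
force: [0.4, 0.2, -0.9]
opening: 0.0195
```

```bash
python3 - <<'E'
from h import *
go(RP,RR)
E
```

```text
t 25.02 pos [ 0.4513 -0.282   0.1249] q [-0.65  0.01  1.79 -0.    1.34 -0.95] F [ 0.4  0.2 -0.9] open 0.0195
d cm [ 0.1   0.05 -6.03] rot [-0.001 -0.002  0.001] rows>= 1.0
```

Call:
apply_moves(commands=[0.1,0,-1.2,0,0,0,1,0,0,-1.2,0,0,0,1,0,0,-0.8,0,0,0,1,0,0,0,0,0,0,1])

```text
t: 25.52
tool_pos: [0.4524, -0.2818, 0.0905]
orientation: [1.868, 2.523, -0.006]
force: [-1.1, 0.5, -1.7]
opening: 0.0197
```

```bash
python3 - <<'E'
from h import *
go(RP,RR)
E
```

```text
t 25.52 pos [ 0.4524 -0.2818  0.0905] q [-0.65  0.05  1.82 -0.    1.28 -0.95] F [-1.1  0.5 -1.7] open 0.0197
d cm [-0.01  0.03 -2.59] rot [-0.001 -0.002  0.001] rows>= 0.4
```

Call:
apply_moves(commands=[0,0,-0.9,0,0,0,1,0,0,-0.9,0,0,0,1,0,0,-0.5,0,0,0,1,0,0,0,0,0,0,1])

```text
t: 26.02
tool_pos: [0.4525, -0.2819, 0.0661]
orientation: [1.868, 2.522, -0.006]
force: [-0.3, 0.4, -2.0]
opening: 0.0195
```

```bash
python3 - <<'E'
from h import *
go(RP,RR)
E
```

```text
t 26.02 pos [ 0.4525 -0.2819  0.0661] q [-0.65  0.08  1.83 -0.    1.23 -0.95] F [-0.3  0.4 -2. ] open 0.0195
d cm [-0.02  0.04 -0.15] rot [-0.001 -0.002  0.001] rows>= 0.0
```

Call:
apply_moves(commands=[0,0,-0.2,0,0,0,1,0,0,-0.1,0,0,0,1,0,0,0,0,0,0,2.5,0,0,0,0,0,0,3.5,0,0,0,0,0,0,5,0,0,0,0,0,0,5], squeeze=10)

```text
t: 26.78
tool_pos: [0.4538, -0.2829, 0.0656]
orientation: [1.866, 2.52, -0.006]
force: [0.4, -1.0, 0.1]
opening: 0.0485
```

Call:
apply_moves(commands=[0,0,1,0,0,0,5,0,0,3,0,0,0,5,0,0,4,0,0,0,5,0,0,4,0,0,0,5,-2,2,2,0,0,0,5,-3,3,0,0,0,0,5,-3,4,0,0,0,0,5,0,0,0,0,0,0,5])

```text
t: 27.78
tool_pos: [0.3715, -0.1906, 0.2153]
orientation: [1.864, 2.515, -0.005]
force: [0.7, 0.4, -0.2]
opening: 0.0499
```

```bash
python3 - <<'E'
from h import *
s=read_state();print(s["t"],s["tool_pos"],s["force"])
for c in("scene","top"):
    im,d=read_camera(c);P=cloud(c,d);b=im.astype(int)
    for q in "hook_grip hook_tip rest_seat cover_grip tray_hole dish_mid tub_mid reagent_mid jar_mid beaker_mid calliper_mid clamp_mid".split():
        print(c,q,[(w(c,k["point"]).round(4).tolist(),round(k["conf"],2)) for k in spot_point(q,c)[:3]])
    red=(b[...,2]>b[...,1]+60)&(b[...,2]>b[...,0]+60)&(np.linalg.norm(P[...,:2]-HG[:2],axis=-1)<.09)&(P[...,2]>.05)
    q=P[red&(d>0)];print(len(q),q.mean(0),np.percentile(q[:,2],[5,50,95]),cv2.minAreaRect((q[:,:2]*1000).astype(np.float32)))
    bl=(b[...,0]>b[...,2]+50)&(b[...,0]>80)&(np.linalg.norm(P[...,:2]-[.70,-.26],axis=-1)<.16)&(P[...,2]<.03)
    q=P[bl&(d>0)];print("cover z",np.percentile(q[:,2],[5,50,95]),cv2.minAreaRect((q[:,:2]*1000).astype(np.float32)))
    if c=="scene": cv2.imwrite("pics/f.png",cv2.resize(im[150:360,120:440],(800,525),interpolation=cv2.INTER_CUBIC))
E
```

```text
27.775 [ 0.3714932  -0.19064459  0.21533115] [ 0.73855348  0.35062006 -0.22836693]
scene hook_grip [([0.4316, -0.6069, 0.0111], 0.8), ([0.4505, -0.2841, 0.0803], 0.72), ([0.2603, -0.3811, 0.0076], 0.47)]
scene hook_tip [([0.2583, -0.677, 0.0164], 0.86), ([0.4081, -0.1514, 0.0193], 0.72), ([0.3373, -0.307, 0.0079], 0.51)]
scene rest_seat [([0.4524, -0.2828, 0.0781], 0.64)]
scene cover_grip [([0.7021, -0.2615, 0.0425], 0.95), ([0.454, -0.2877, 0.0841], 0.5)]
scene tray_hole [([0.5709, 0.1266, 0.0929], 0.82)]
scene dish_mid [([0.5984, -0.1237, 0.0153], 0.68)]
scene tub_mid [([0.6107, -0.4014, 0.03], 0.54)]
scene reagent_mid [([0.3839, 0.3035, 0.0591], 0.76)]
scene jar_mid [([0.7271, 0.0431, 0.0482], 0.58), ([0.5492, 0.2821, 0.1604], 0.57), ([0.6965, -0.2168, 0.0087], 0.48)]
scene beaker_mid [([0.4624, -0.4117, 0.0457], 0.91)]
scene calliper_mid [([0.4212, -0.0336, 0.0091], 0.95), ([0.5973, -0.1283, 0.014], 0.41)]
scene clamp_mid []
260 [ 0.4549942  -0.28116538  0.09040747] [0.07950308 0.09150635 0.09577937] ((452.30682373046875, -280.67449951171875), (24.767026901245117, 117.69175720214
[... 523 characters left out ...]
p dish_mid [([0.5985, -0.127, 0.0084], 0.85)]
top tub_mid [([0.6129, -0.4001, 0.028], 0.61)]
top reagent_mid [([0.3798, 0.3076, 0.0664], 0.58)]
top jar_mid [([0.7252, 0.046, 0.0469], 0.9), ([0.7043, -0.2677, 0.043], 0.38)]
top beaker_mid [([0.4614, -0.4104, 0.0397], 0.63)]
top calliper_mid [([0.4248, -0.0272, 0.0029], 0.83)]
top clamp_mid [([0.5914, 0.4574, 0.185], 0.72)]
115 [ 0.46133183 -0.30946579  0.0910691 ] [0.08545536 0.09099104 0.09666392] ((459.99169921875, -307.0655212402344), (19.589332580566406, 61.21726989746094), 16.50324249267578)
cover z [-0.00098709  0.0057716   0.01236498] ((702.579833984375, -265.57061767578125), (202.48861694335938, 175.34999084472656), 6.079492568969727)
```

View pics/f.png

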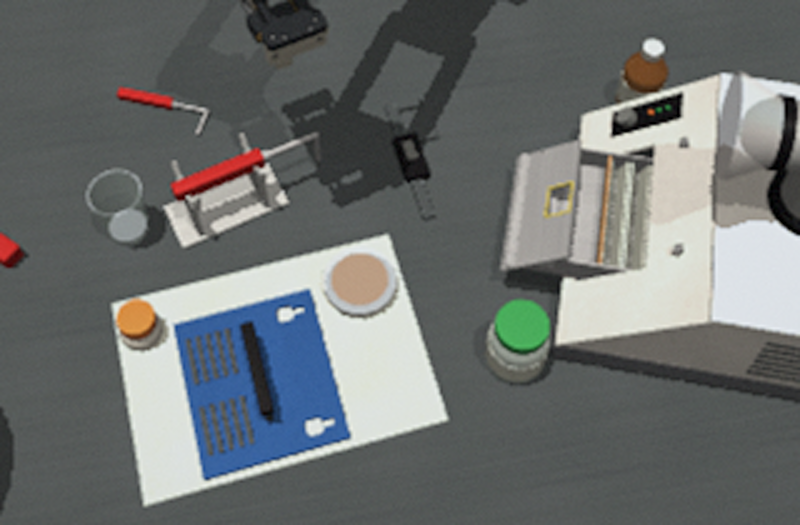

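The final view shows the cover flat on the mat, the tray out, the hook back in its rest and the bystanders where they were. Handing in.

```bash
python3 -c "
from plant import *
print(close_job())"
```

```text
the job is handed in; nothing more can be done
None
```

The job was handed in about 29 s into the 66 s allowed, with the arm clear of everything.

- **Cover:** I slid it 20 mm up the slope until the screw heads stood in the wide ends, then drew it straight out. The force was only its own weight, about 4.8 N. It lies flat on the mat with its handle up, about 1 cm or more clear of the dish and tub. It sits close to the mat's far edge, about 4 mm inside by my estimate.
- **Tray:** I used the middle-sized hook from the rest. The pull took about 3.7 N. The last measurements put the tray about 10 cm out, and it stayed there after unhooking.
- **Hook:** It is back in the rest's notches. Handle position and heading match the start to within about 3 mm and 3°.
- **Other things:** The jar, reagent bottle, beaker, calliper, clamp, dish and tub were all found within network error (a few mm) of where they started.

**Checks that disagreed or fell short:**
- The two cameras differ by up to about 5 mm on the cover handle and on the tray hole.
- The scene camera never found the clamp, so only the top camera confirms it.
- In the last top picture the arm partly hid the hook, so its handle outline came out short there. The scene camera's outline agreed with the rest.

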